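Index the welding positioner by one turn of its hand wheel

ROBOT

A 6-joint arm with a two-finger parallel gripper is mounted at the origin on the work surface. World frame = base frame: x ahead of the robot, y to its left, z up, the work surface at z = 0. Lengths are in mm, angles in rad, forces in N, time in s.
With the tool pointing down it reaches from about 300 to 775 mm from the base axis. Payload 14.6 kg.
Tool frame: the origin (TCP) lies at the very end of the fingers, on their centre line; the grasp point (between the pads) lies 19 mm behind it; z points along the fingers, y is the line along which they close (so a half turn about z gives the same grasp; the last joint's range is limited). The gripper opens to 94 mm and grips with 3 to 60 N. Pads are 16 mm wide; open, the fingers measure 119 mm over their backs; the gripper's body (75 mm by 177 mm) begins 78 mm behind the grasp point.
Start: joints at [-1.404, 0.3, 1.521, -0, 1.321, -0.067], TCP at [127.415, -535.028, 205.446] pointing down, gripper open.
Joint ranges: [-3.03, 3.03], [-0.79, 2.21], [0.23, 2.52], [-1.04, 4.18], [0, 3.07], [-2.55, 2.55]. Speed limits (rad/s): [2.22, 2.22, 2.57, 3.14, 3.14, 3.14].

INTERFACE

Orientations are given as [roll, pitch, yaw] about the fixed x, y, z axes, in that order (R = Rz(yaw) Ry(pitch) Rx(roll)).
In Python, from cell import manip, eyes, ticket gives the robot as it stands. The module is installed in compiled form; this text tells all that it offers.
- The arm moves only by the tool arm_command, never from a script. Its argument "plan" is a list of rows, each a list of 5 numbers: the opening, from -1 (shut) to 1 (fully open), then the shift along the tool's x, y, z in m, then the turn about the tool's z in rad. In form: [[jaw, dx, dy, dz, roll], ...]. A call has 1 to 20 rows; each row shifts and turns the commanded pose from where the row before left it, along the tool's axes as they then stand; what a row does not reach is not made up. A row lasts 1/8 s, in which the tool goes at most 62.5 mm and 10.7 degrees, less where a joint would pass 70% of its speed; a pose out of reach is approached as far as the arm can. A call is refused whole if a number of a shift passes 0.0625 or a number of a turn 0.188, either way. A call with a gripper value outside its range is refused whole. The fingers move at their own pace and stop on an object; "newtons" is the grip in N (left out, the last holds). Time passes only in rows, so rows that do not move let the fingers close. It gives the time, the measured TCP pose, the force, the opening and the grip force at its end, in the units of the state.
- manip.read_state(): the state, without advancing time (a new reading comes with each control period).
- eyes.camera(name): name is "scene" or "side" or "wrist"; returns a dict with "img" (420x560x3 uint8, blue, green, red), "z_map" (420x560 float32, mm along the optical axis (not along the pixel's ray), 0 where there is no reading), "fx", "fy", "cx", "cy" (pixels), "dist" ([k1, k2, p1, p2, k3] as OpenCV has them; the pictures are not rectified), "eye" and "orientation" of the camera in the world. Camera axes: x right, y down, z forward; pixel columns grow to the right and rows downward; lengths in mm; the calibration is good to about 2 mm. A picture is of the moment at which its call begins.
- ticket.sign_off(): hands the job in; it is judged then, once.
The state is a dict: "clock": time; "joints": joint angles; "qd": joint speeds; "effort": joint torques, N m; "eef_pos": TCP position; "eef_rot": TCP orientation; "wrist_force": force on the tool from outside, world axes, zero at the start; "moment": the same for the moment, N m; "finger_gap": finger opening in mm; "finger_force": force on a finger pad.
Only numpy, scipy, OpenCV 4.12 (cv2) and the standard library are available. Lean on these libraries where they do the work, as an engineer would, in place of code of your own. Each camera call takes 0.05 s, during which the arm holds its last target. There are 200 camera calls.

TASK

Bring the next weld round on the bench positioner: push its hand wheel through exactly one full turn, clockwise seen from above, by its upright handle, so that the handle stands at the steel pointer again. Only push the handle, with closed fingertips or the outside of a finger: never take it between the fingers. Do not touch the faceplate or the workpiece on it, leave the pliers, can and grinding disc where they are, and finish clear of the wheel with the wheel at rest.

Things in the scene. Friction and masses are not known exactly. Their poses are not given: they have to be found in the camera images.
- wheel (a joint): turning angle of the hand wheel in rad about its vertical axis: 0 at the start, grows clockwise seen from above; one full turn is 6.283. It turns freely past that in both directions, with steady friction (about 0.2 N m, so 2 to 4 N at the handle), and stops almost at once when let go. It is geared 6:1 to the faceplate, which turns 60 degrees for one wheel turn.
- wheel_hub (a point): top centre of the wheel's hub, on the turning axis, 110 mm above the table. The bare steel hand wheel lies flat: rim 80 mm in radius to the centre of its 16 mm round bar, three spokes, hub 40 mm across; top of the rim 100 mm and of the hub 110 mm above the table.
- handle: upright black revolving handle on the wheel's rim, carried round with it and free to spin on its own pin: a round grip 26 mm across and 70 mm tall (20 mm across at its two ends), its axis vertical and 80 mm from the wheel's axis. The origin is the centre of its foot, 100 mm above the table; its top is 170 mm above the table. Nothing stands inside or outside its circle above 110 mm, for 100 mm beyond the rim.
- positioner: the green bench welding positioner, fixed to the table; origin on the table under the wheel's axis. Its +x axis points from the wheel to the faceplate; grey foot plate 385 x 170 mm. Its -y axis points from the wheel's axis to the steel pointer, a small horizontal blade just outside the rim (103 to 129 mm from the axis, top 96 mm above the table). The handle stands at the pointer at the start.
- faceplate: round steel faceplate, 130 mm across and 14 mm thick, its axis 230 mm from the wheel's, with a square flange and pipe stub fixed on it, up to 145 mm above the table; origin at the centre of the plate's underside, 76 mm above the table. Not to be touched.
- pliers: loose yellow-handled pliers, 170 mm long, 16 mm high, lying on the table; origin under the middle. Bystander.
- paint_can: loose closed tin can, 72 mm across, 95 mm tall, standing; origin at the centre of its underside. Bystander.
- grinding_disc: loose flat grinding disc, 115 mm across, 6 mm thick, with a 22 mm hole, lying on the table; origin at the centre of its underside. Bystander.

How it is judged:
By the outcome, as a careful person would: the job done as asked, in the order asked, and still so for the second after the job is handed in, with the robot touching nothing.
It also fails if it takes over 64 s, if anything falls off the work surface, if the arm or the gripper's body presses on something with over 40 N, if the wrist force passes 120 N, or if a joint passes its speed limit or range.

## Working session

There is one attempt and no reset: what is moved stays moved. The work goes in short steps, Python scripts to look and compute and a tool call to move; the robot and the scene stay as the last step left them, time stands still between calls to the robot, and variables do not carry over. Pictures are saved under pics/ and viewed, at most 10 in all, crops included, and the job is handed in when it is done.

Besides the shell and the picture viewer there is one more tool, called after ">>>" as a command line: name --pt "numbers of a row" for each row, then --argument value for the rest. arm_command: Moves the arm, as the interface text tells. Its arguments: {"type":"object","properties":{"plan":{"type":"array"},"newtons":{"type":"number"}},"required":["plan"]}

```bash
mkdir -p pics; cat > h.py <<'E'
import numpy as np, cv2
from scipy.spatial.transform import Rotation as R
from cell import manip, eyes, ticket
def rot(c):
    o=np.array(c["orientation"],float)
    return o if o.shape==(3,3) else R.from_euler('xyz',o).as_matrix() if o.size==3 else R.from_quat(o).as_matrix()
def ray(c,uv):
    K=np.array([[c["fx"],0,c["cx"]],[0,c["fy"],c["cy"]],[0,0,1]])
    p=cv2.undistortPoints(np.array(uv,float).reshape(-1,1,2),K,np.array(c["dist"],float)).reshape(-1,2)
    return np.c_[p,np.ones(len(p))]@rot(c).T
def onplane(c,uv,z):
    d=ray(c,uv); e=np.array(c["eye"],float); return e+d*((z-e[2])/d[:,2])[:,None]
def cloud(c):
    v,u=np.mgrid[:420,:560]; d=ray(c,np.c_[u.ravel(),v.ravel()])
    return (np.array(c["eye"])+d*c["z_map"].reshape(-1,1)).reshape(420,560,3)
E
python3 - <<'E'
from h import *
import pickle
ims=[]
for n in["scene","side","wrist"]:
    c=eyes.camera(n); pickle.dump(c,open(n+".pkl","wb")); cv2.imwrite(f"pics/{n}.png",c["img"]); print(n,c["eye"],c["orientation"],c["fx"])
print(manip.read_state())
E
```

```text
scene [1265.17518761   70.6650058   669.68879893] [-2.30666862  0.01947945  1.70471119] 456.0878107764428
side [212.85450433 482.43832234 637.26280828] [-2.28144969e+00  2.14752642e-04 -2.47501783e+00] 474.46709048553976
wrist [ 196.31835015 -518.1209291   384.00346024] [ 2.89457445e+00  1.94574391e-03 -1.33780759e+00] 361.746374365743
{'clock': 0.15, 'joints': array([-1.40358691e+00,  3.00349126e-01,  1.52140159e+00,  3.65911560e-06,
        1.32069640e+00, -6.66077960e-02]), 'qd': array([ 0.00021621, -0.00430599, -0.00359326,  0.00180181, -0.00050355,
       -0.00126201]), 'effort': array([ 7.67634829e-04, -5.31964481e+01, -3.52823925e+01,  7.08137965e-02,
        2.35698855e-02, -6.32525371e-05]), 'eef_pos': array([ 127.39400737, -534.85292496,  205.02917106]), 'eef_rot': array([-3.14074032e+00, -6.04082953e-05,  2.33816283e-01]), 'wrist_force': array([ 0.03866844, -0.02613977,  0.03356262]), 'moment': array([-0.04671242, -0.03022084, -0.00909628]), 'finger_force': 0.0, 'finger_gap': 93.83532560614023}
```

View pics/scene.png

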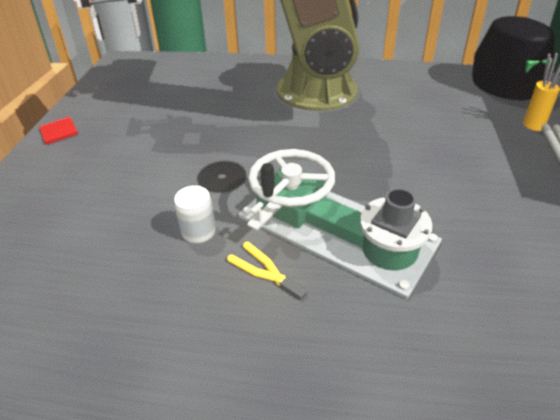

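View pics/side.png

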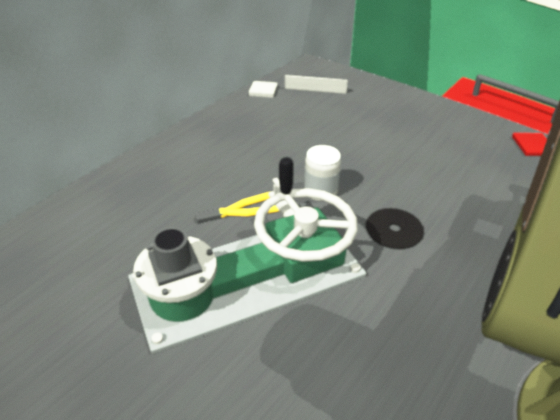

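The scene view shows the wheel hub near (291,172), the black handle near (267,180), the faceplate near (396,225) and the can near (196,213). The side view shows the hub near (307,218), the handle near (286,175), the faceplate near (175,265) and the can near (322,165).

```bash
python3 - <<'E'
from h import *
import pickle
def circ(P):
    A=np.c_[2*P,np.ones(len(P))]; s=np.linalg.lstsq(A,(P**2).sum(1),rcond=None)[0]; return s[:2],np.sqrt(s[2]+s[:2]@s[:2])
hand={"scene":(267,180),"side":(286,175)};hub={"scene":(291,172),"side":(307,216)}
for n in hand:
    c=pickle.load(open(n+".pkl","rb")); X=cloud(c); im=c["img"]; g=im.max(2); ok=c["z_map"]>0
    h0=onplane(c,[hub[n]],110)[0]; print(n,"hub pix",h0.round(1))
    d=np.hypot(X[...,0]-h0[0],X[...,1]-h0[1])
    m=ok&(g>150)&(d>60)&(d<100)&(X[...,2]>88)&(X[...,2]<106)
    P=X[m][:,:2]; ctr,r=circ(P)
    for _ in range(4):
        q=np.abs(np.hypot(*(P-ctr).T)-r)<9; P=P[q]; ctr,r=circ(P)
    print("rim",len(P),ctr.round(1),round(r,1),X[m][:,2].max().round(1))
    m=ok&(np.hypot(X[...,0]-h0[0],X[...,1]-h0[1])<25)&(X[...,2]>106)&(X[...,2]<116)&(g>120); print("hubtop",X[m].mean(0).round(1),m.sum())
    v,u=np.mgrid[:420,:560]; hx,hy=hand[n]
    m=(g<60)&(abs(u-hx)<15)&(abs(v-hy)<28)
    k,l,s,_=cv2.connectedComponentsWithStats(m.astype(np.uint8)); i=1+np.argmax(s[1:,4]); print("handle box",s[i])
    hm=(l==i); H=X[hm&ok]; print("handle cloud",np.median(H,0).round(1),np.percentile(H[:,2],[2,98]).round(1))
    # centre pixels -> plane at z mid
    cen=np.array([[u[hm].mean(),v[hm].mean()]]); print("handle centre @135",onplane(c,cen,135)[0].round(1))
    for z in(95,145):
        mm=ok&(g>150)&(X[...,2]>84)&(X[...,2]<96)&(d>150)&(d<300); 
    ctr2,r2=circ(X[mm][:,:2]); print("faceplate pts",mm.sum(),X[mm].mean(0).round(1),ctr2.round(1),r2.round(1))
    # can top
    m=ok&(abs(X[...,2]-95)<5)&(g>150)&(d>105)&(d<250); k,l,s,ce=cv2.connectedComponentsWithStats(m.astype(np.uint8))
    for i in range(1,k):
        if s[i,4]>80: print("blob",s[i],X[l==i].mean(0).round(1))
E
```

```text
scene hub pix [554.6 -13.6 110. ]
rim 1417 [549.4 -14.6] 79.2 105.4
hubtop [548.1 -14.6 108.5] 182
handle box [262 170   3   5  10]
handle cloud [625.9 -55.9 163. ] [156.9 167.2]
handle centre @135 [591.2 -62.8 135. ]
faceplate pts 2154 [659.2  59.1  90.7] [651.4   3. ] 195.2
blob [175 187  34  23 606] [ 634.4 -197.8   93.7]
blob [361 210  40  35 326] [676.9 154.7  91.2]
side hub pix [539.5 -12.9 110. ]
rim 2223 [540.4 -11.2] 78.9 103.9
hubtop [541.4 -13.  110.6] 332
handle box [280 158  13  35 395]
handle cloud [607.5 -43.4 146.9] [109.8 172.1]
handle centre @135 [616.6 -55.6 135. ]
faceplate pts 2460 [630.1 148.7  90.7] [679.4  19.3] 198.3
blob [307 145  32  22 519] [ 629.8 -196.5   95.9]
blob [169 237  47  60 901] [613.9 176.2  91.4]
```

```bash
python3 - <<'E'
from h import *
import pickle
from scipy.optimize import least_squares
v,u=np.mgrid[:420,:560]; B={"scene":(291,177),"side":(305,224)}; ho={"scene":(267,180),"side":(286,175)}
rays=[]
for n in B:
    c=pickle.load(open(n+".pkl","rb")); im=c["img"]; hsv=cv2.cvtColor(im,cv2.COLOR_BGR2HSV)
    for name,z,cut,r0 in(("rim",92,(60,100),80),):
        m=(hsv[...,2]>165)&(hsv[...,1]<60)&(abs(u-B[n][0])<65)&(abs(v-B[n][1])<50)
        uv=np.c_[u[m],v[m]]; P=onplane(c,uv,92)[:,:2]; x=np.array([545,-13.,80])
        for k in range(6):
            q=np.abs(np.hypot(*(P-x[:2]).T)-80)<(16 if k<2 else 10)
            x=least_squares(lambda t:np.hypot(*(P[q]-t[:2]).T)-t[2],x,loss='soft_l1').x
        print(n,"rim",x.round(1),q.sum())
    x0,y0=ho[n]; g=im.max(2); m=(g<75)&(abs(u-x0)<14)&(abs(v-y0)<26)
    k,l,s,ce=cv2.connectedComponentsWithStats(m.astype(np.uint8)); i=1+np.argmax(s[1:,4]); print(s[i],ce[i])
    rays.append((np.array(c["eye"]),ray(c,[ce[i]])[0]))
    cv2.imwrite("pics/t.png",im)
    # can: X centre of lid blob at plane 95; faceplate: at plane 90
(a,d),(b,e)=rays; t=np.linalg.lstsq(np.c_[d,-e],b-a,rcond=None)[0]; print("handle",a+t[0]*d,b+t[1]*e)
a=cv2.imread("pics/scene.png")[130:250,200:360]; b=cv2.imread("pics/side.png")[130:280,230:390]
b=b[:120]
w=pickle.load(open("wrist.pkl","rb"))["img"]
top=np.hstack([cv2.resize(a,(400,300)),cv2.resize(b,(400,300))]); cv2.imwrite("pics/m.png",np.vstack([top,cv2.resize(w,(400,300)).repeat(1,1) if 0 else np.hstack([cv2.resize(w,(400,300)),np.zeros((300,400,3),np.uint8)])]))
E
```

```text
scene rim [542.9 -14.3  80.5] 1415
[261 164  13  32 312] [267.03846154 179.48076923]
side rim [544.7 -16.   80.2] 2196
[279 158  14  36 434] [285.75576037 174.63364055]
handle [615.66682278 -51.26394001 136.68375052] [615.03014469 -52.79265337 137.80929736]
```

View pics/m.png

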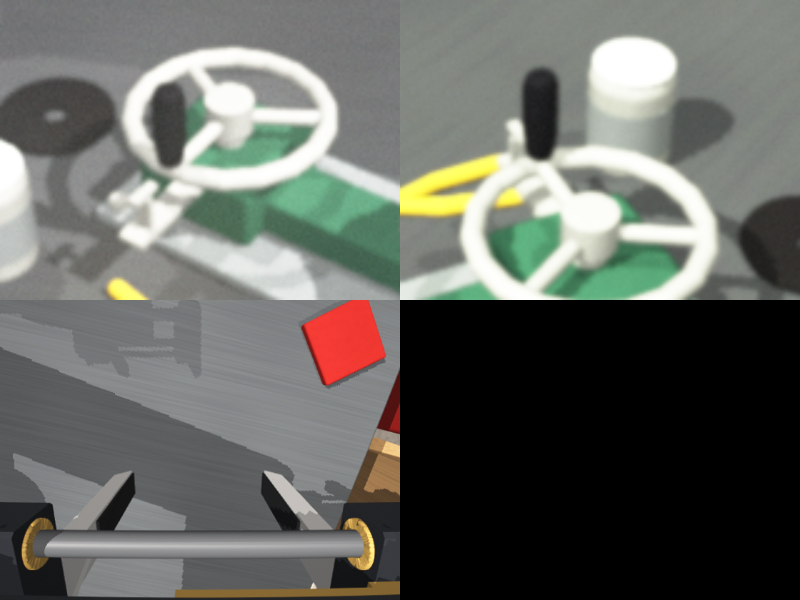

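Both views agree once the rays are cast on the rim plane. The hub is at (544,-15), with rim radius 80. The handle is at (615.4,-52), 80.4 mm from the axis at -27.4°, and its mid height is 137, as it should be. In the crops the handle stands at the pointer, and the circle is clear.

I will square the tool to yaw 0, close the fingers, and go above a point 35° behind the handle.

>>> arm_command --pt "-1 0 0 -0.015 0.117" --pt "-1 0 0 -0.015 0.117" --pt "-1 0.033 -0.035 0 0" --pt "-1 0.033 -0.035 0 0" --pt "-1 0.033 -0.035 0 0" --pt "-1 0.033 -0.035 0 0" --pt "-1 0.033 -0.035 0 0" --pt "-1 0.033 -0.035 0 0" --pt "-1 0.033 -0.035 0 0" --pt "-1 0.033 -0.035 0 0" --pt "-1 0.033 -0.035 0 0" --pt "-1 0.033 -0.035 0 0" --pt "-1 0.033 -0.035 0 0" --pt "-1 0.033 -0.035 0 0" --pt "-1 0.033 -0.035 0 0" --pt "-1 0.033 -0.035 0 0" --pt "-1 0.033 -0.035 0 0" --pt "-1 0 0 0 0" --pt "-1 0 0 0 0" --newtons 20

```text
clock: 2.52
eef_pos: [622.2, -10.5, 235.1]
eef_rot: [3.141, 0.001, -0.0]
wrist_force: [0.0, 0.0, -0.1]
finger_gap: 0.5
finger_force: 0.0
```

>>> arm_command --pt "-1 0.001 -0.006 0.02 0" --pt "-1 0 0 0.025 0" --pt "-1 0 0 0.025 0" --pt "-1 0 0 0.023 0" --pt "-1 0 0 0.02 0" --pt "-1 0 0 0 0" --pt "-1 0 0 0 0"

```text
clock: 3.4
eef_pos: [623.7, -4.7, 123.7]
eef_rot: [3.141, -0.001, -0.001]
wrist_force: [0.1, -0.1, 0.2]
finger_gap: 0.4
finger_force: 0.0
```

```bash
python3 - <<'E'
from h import *
a=eyes.camera("scene")["img"][120:270,190:390]; b=eyes.camera("side")["img"][130:280,220:420]
cv2.imwrite("pics/n.png",np.hstack([cv2.resize(x,(400,300)) for x in(a,b)])); print(manip.read_state()["eef_pos"])
E
```

```text
[623.86463828  -4.44780367 123.72941994]
```

View pics/n.png

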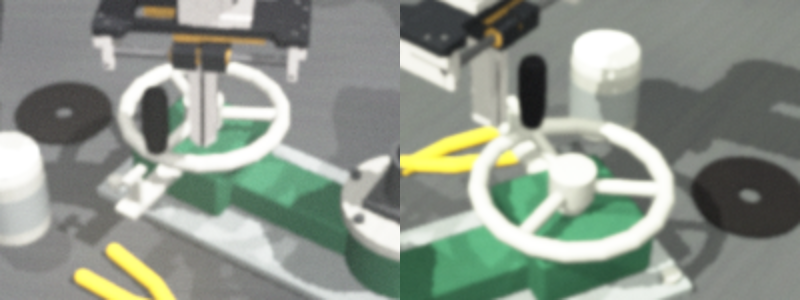

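The left panel (scene view) shows the closed fingertips at about (203,140), behind the handle at about (155,120), with a gap between them. In the right panel (side view) the fingertips clear the rim and the handle still stands at the pointer. Next I work out the row shifts along the circle.

```bash
python3 - <<'E'
import numpy as np
a=np.radians(7.6-6*np.arange(61)); P=80*np.c_[np.cos(a),np.sin(a)]
D=np.diff(np.round(P,0),axis=0)*[1,-1]/1000
for k in range(3): print([[float(x),float(y)+0] for x,y in D[20*k:20*k+20]],P[20*k+20]+[544,-15])
E
```

```text
[[0.001, 0.009], [0.0, 0.008], [-0.001, 0.008], [-0.002, 0.009], [-0.003, 0.007], [-0.004, 0.008], [-0.004, 0.007], [-0.005, 0.007], [-0.006, 0.006], [-0.006, 0.005], [-0.007, 0.005], [-0.007, 0.004], [-0.008, 0.003], [-0.008, 0.003], [-0.008, 0.001], [-0.009, 0.001], [-0.008, 0.0], [-0.008, -0.001], [-0.009, -0.002], [-0.007, -0.003]] [513.51436989 -88.96368269]
[[-0.008, -0.004], [-0.007, -0.004], [-0.007, -0.005], [-0.006, -0.006], [-0.005, -0.006], [-0.005, -0.007], [-0.004, -0.007], [-0.003, -0.008], [-0.003, -0.008], [-0.001, -0.008], [-0.001, -0.009], [0.0, -0.008], [0.001, -0.008], [0.002, -0.009], [0.003, -0.007], [0.004, -0.008], [0.004, -0.007], [0.005, -0.007], [0.006, -0.006], [0.006, -0.005]] [495.18838689  48.38317147]
[[0.007, -0.005], [0.007, -0.004], [0.008, -0.003], [0.008, -0.003], [0.008, -0.001], [0.009, -0.001], [0.008, 0.0], [0.008, 0.001], [0.009, 0.002], [0.007, 0.003], [0.008, 0.004], [0.007, 0.004], [0.007, 0.005], [0.006, 0.006], [0.005, 0.006], [0.005, 0.007], [0.004, 0.007], [0.003, 0.008], [0.003, 0.008], [0.001, 0.008]] [623.29724322  -4.41948878]
```

>>> arm_command --pt "-1 0.001 0.009 0 0" --pt "-1 0 0.008 0 0" --pt "-1 -0.001 0.008 0 0" --pt "-1 -0.002 0.009 0 0" --pt "-1 -0.003 0.007 0 0" --pt "-1 -0.004 0.008 0 0" --pt "-1 -0.004 0.007 0 0" --pt "-1 -0.005 0.007 0 0" --pt "-1 -0.006 0.006 0 0" --pt "-1 -0.006 0.005 0 0"

```text
clock: 4.75
eef_pos: [593.1, -78.6, 122.5]
eef_rot: [3.141, -0.0, -0.0]
wrist_force: [2.6, 0.5, 1.2]
finger_gap: 0.4
finger_force: 1.5
```

```bash
python3 - <<'E'
from h import *
a=eyes.camera("scene")["img"][120:270,190:390]; b=eyes.camera("side")["img"][130:280,220:420]
cv2.imwrite("pics/o.png",np.hstack([cv2.resize(x,(400,300)) for x in(a,b)])); s=manip.read_state(); print(s["eef_pos"],s["wrist_force"])
E
```

```text
[592.69359322 -78.71955534 122.35507982] [-0.26290147 -0.5741821   0.4498086 ]
```

View pics/o.png

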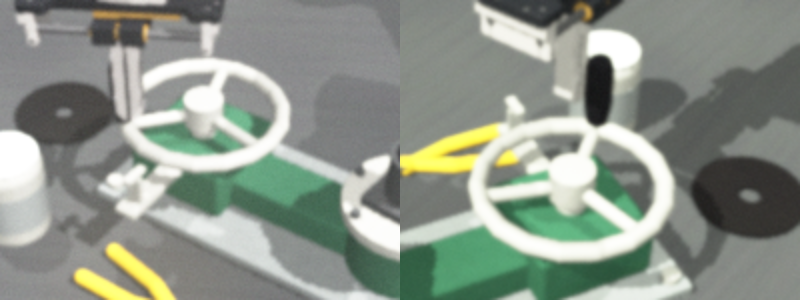

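The side panel shows the handle at about (599,90), carried round with the fingertips behind it at about (570,75). The push works with low force, so I continue.

>>> arm_command --pt "-1 -0.007 0.005 0 0" --pt "-1 -0.007 0.004 0 0" --pt "-1 -0.008 0.003 0 0" --pt "-1 -0.008 0.003 0 0" --pt "-1 -0.008 0.001 0 0" --pt "-1 -0.009 0.001 0 0" --pt "-1 -0.008 0 0 0" --pt "-1 -0.008 -0.001 0 0" --pt "-1 -0.009 -0.002 0 0" --pt "-1 -0.007 -0.003 0 0"

```text
clock: 6.1
eef_pos: [514.0, -88.9, 122.5]
eef_rot: [3.142, -0.0, -0.0]
wrist_force: [4.3, -0.0, -2.5]
finger_gap: 0.6
finger_force: 2.1
```

>>> arm_command --pt "-1 -0.008 -0.004 0 0" --pt "-1 -0.007 -0.004 0 0" --pt "-1 -0.007 -0.005 0 0" --pt "-1 -0.006 -0.006 0 0" --pt "-1 -0.005 -0.006 0 0" --pt "-1 -0.005 -0.007 0 0" --pt "-1 -0.004 -0.007 0 0" --pt "-1 -0.003 -0.008 0 0" --pt "-1 -0.003 -0.008 0 0" --pt "-1 -0.001 -0.008 0 0"

```text
clock: 7.35
eef_pos: [465.4, -25.5, 122.5]
eef_rot: [3.142, 0.0, -0.0]
wrist_force: [-0.2, -3.2, -0.4]
finger_gap: 0.1
finger_force: 1.6
```

```bash
python3 - <<'E'
from h import *
a=eyes.camera("scene")["img"][120:270,190:390]; b=eyes.camera("side")["img"][130:280,220:420]
cv2.imwrite("pics/p.png",np.hstack([cv2.resize(x,(400,300)) for x in(a,b)])); s=manip.read_state(); print(s["eef_pos"],s["wrist_force"])
E
```

```text
[465.38635596 -25.16736674 122.41859373] [-0.01391489  0.20081988 -0.09238151]
```

View pics/p.png

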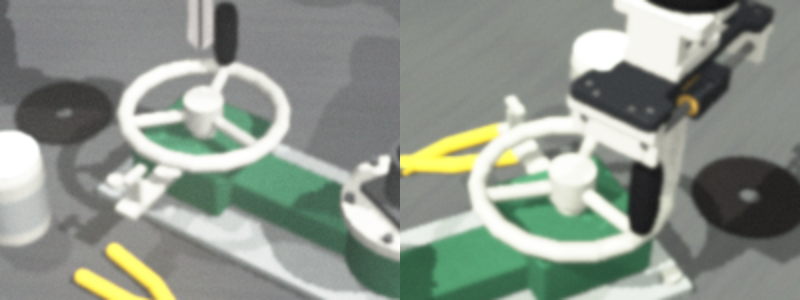

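The scene panel shows the handle at about (227,35) just ahead of the fingertips at about (202,25). In the side panel the handle is at about (645,198), so it is roughly half way round. I continue and stop two rows short of the end.

>>> arm_command --pt "-1 -0.001 -0.009 0 0" --pt "-1 0 -0.008 0 0" --pt "-1 0.001 -0.008 0 0" --pt "-1 0.002 -0.009 0 0" --pt "-1 0.003 -0.007 0 0" --pt "-1 0.004 -0.008 0 0" --pt "-1 0.004 -0.007 0 0" --pt "-1 0.005 -0.007 0 0" --pt "-1 0.006 -0.006 0 0" --pt "-1 0.006 -0.005 0 0"

```text
clock: 8.7
eef_pos: [495.9, 48.4, 122.4]
eef_rot: [-3.141, 0.0, -0.0]
wrist_force: [-2.8, -1.2, 2.1]
finger_gap: 0.7
finger_force: 1.4
```

>>> arm_command --pt "-1 0.007 -0.005 0 0" --pt "-1 0.007 -0.004 0 0" --pt "-1 0.008 -0.003 0 0" --pt "-1 0.008 -0.003 0 0" --pt "-1 0.008 -0.001 0 0" --pt "-1 0.009 -0.001 0 0" --pt "-1 0.008 0 0 0" --pt "-1 0.008 0.001 0 0" --pt "-1 0.009 0.002 0 0" --pt "-1 0.007 0.003 0 0"

```text
clock: 9.95
eef_pos: [575.1, 58.7, 122.4]
eef_rot: [-3.141, 0.0, -0.0]
wrist_force: [-4.5, 0.4, 0.3]
finger_gap: 0.9
finger_force: 2.0
```

>>> arm_command --pt "-1 0.008 0.004 0 0" --pt "-1 0.007 0.004 0 0" --pt "-1 0.007 0.005 0 0" --pt "-1 0.006 0.006 0 0" --pt "-1 0.005 0.006 0 0" --pt "-1 0.005 0.007 0 0" --pt "-1 0.004 0.007 0 0" --pt "-1 0.003 0.008 0 0" --pt "-1 0 0 0 0"

```text
clock: 11.08
eef_pos: [619.8, 10.9, 122.6]
eef_rot: [3.141, -0.0, -0.001]
wrist_force: [1.2, 0.1, 1.2]
finger_gap: 0.7
finger_force: 0.0
```

```bash
cat > m.py <<'E'
from h import *
v,u=np.mgrid[:420,:560]; rays=[]; I=[]
for n,(x0,y0) in {"scene":(275,178),"side":(275,185)}.items():
    c=eyes.camera(n); im=c["img"]; m=(im.max(2)<75)&(abs(u-x0)<28)&(abs(v-y0)<32)
    k,l,s,ce=cv2.connectedComponentsWithStats(m.astype(np.uint8)); i=1+np.argmax(s[1:,4]); print(n,s[i],ce[i])
    rays.append((np.array(c["eye"]),ray(c,[ce[i]])[0])); I.append(cv2.resize(im[120:270,190:390],(400,300)))
(a,d),(b,e)=rays; t=np.linalg.lstsq(np.c_[d,-e],b-a,rcond=None)[0]; p=(a+t[0]*d+b+t[1]*e)/2
print("handle",p,np.hypot(p[0]-544,p[1]+15),np.degrees(np.arctan2(p[1]+15,p[0]-544)))
s=manip.read_state(); print(s["clock"],s["eef_pos"],s["wrist_force"])
cv2.imwrite("pics/q.png",np.hstack(I))
E
python3 m.py
```

```text
scene [279 169  13  32 333] [285.48348348 183.76876877]
side [267 166   9  36 170] [272.22941176 184.67058824]
handle [619.01031847 -17.62317028 133.62901544] 75.05617162280942 -2.00286260602758
11.175 [619.60237876  11.54774714 122.62584908] [-0.72295441 -0.216968    0.71623794]
```

View pics/q.png

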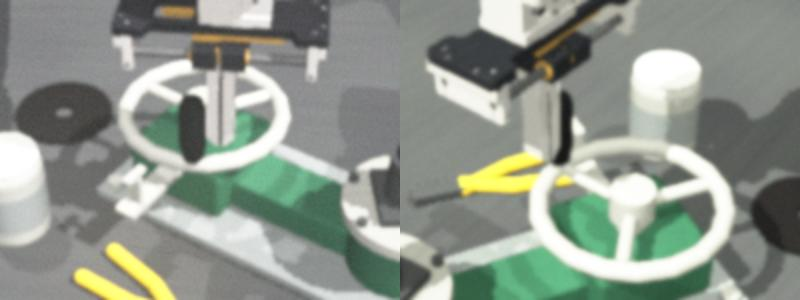

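The scene panel shows the handle at about (192,128), roughly 25° short of the pointer, with the fingertips at about (222,130). In the side panel the fingertips partly cover the handle. I go on slowly.

>>> arm_command --pt "-1 0.001 0.004 0 0" --pt "-1 0.001 0.004 0 0" --pt "-1 0.001 0.005 0 0" --pt "-1 0.001 0.005 0 0" --pt "-1 0 0.005 0 0" --pt "-1 0 0.005 0 0" --pt "-1 0 0 0 0" --pt "-1 0 0 0 0"

```text
clock: 12.18
eef_pos: [623.4, -16.4, 122.2]
eef_rot: [3.141, 0.0, -0.0]
wrist_force: [-0.7, -0.4, 0.4]
finger_gap: 0.3
finger_force: 0.0
```

```bash
cat >> m.py <<'E'
a,d=rays[0]; q=a+d*((137.2-a[2])/d[2]); print("scene only",q,np.degrees(np.arctan2(q[1]+15,q[0]-544)),np.hypot(q[0]-544,q[1]+15))
E
python3 m.py
```

```text
scene [265 165  12  33 308] [271.12012987 180.42207792]
side [276 159  13  36 326] [282.61349693 177.02760736]
handle [616.20175501 -44.2019154  136.29803456] 77.88353670354097 -22.02081254864343
12.275 [623.4648308  -16.2035867  122.32038898] [-0.7060686   0.31647416 -0.32706805]
scene only [618.20838912 -43.19400364 137.2       ] -20.803293284785912 79.38379467864237
```

>>> arm_command --pt "-1 0 0.002 0 0" --pt "-1 0 0.002 0 0" --pt "-1 0 0.002 0 0" --pt "-1 -0.001 0.001 0 0" --pt "-1 0 0 0 0" --pt "-1 0 0 0 0"

```text
clock: 13.02
eef_pos: [622.5, -23.2, 122.4]
eef_rot: [3.141, 0.0, -0.0]
wrist_force: [-0.0, 1.0, -0.7]
finger_gap: 0.4
finger_force: 0.6
```

```bash
python3 m.py
```

```text
scene [262 164  12  33 303] [267.69306931 179.64356436]
side [280 158  12  36 343] [285.89212828 175.8483965 ]
handle [614.11925367 -50.96300478 135.86910159] 78.80385426638594 -27.15253682391121
13.125 [622.47953868 -23.23596716 122.41446214] [-0.40598971  0.32734844 -0.15159391]
scene only [616.6379267  -49.86217817 137.2       ] -25.638424363450785 80.57071342474235
```

>>> arm_command --pt "-1 0 -0.01 0 0" --pt "-1 0 -0.015 0 0" --pt "-1 0 -0.015 0 0" --pt "-1 0 0 0 0" --pt "-1 0 0 0 0"

```text
clock: 13.75
eef_pos: [622.5, 16.9, 122.5]
eef_rot: [3.142, -0.0, 0.0]
wrist_force: [0.3, 0.5, 0.1]
finger_gap: 0.3
finger_force: 0.0
```

```bash
python3 m.py; python3 - <<'E'
from h import *
import pickle
for n,(x0,y0) in {"scene":(267,180),"side":(286,175)}.items():
    a=pickle.load(open(n+".pkl","rb"))["img"]; b=eyes.camera(n)["img"]
    A,B=[cv2.cvtColor(i,cv2.COLOR_BGR2GRAY).astype(np.float32)[y0-10:y0+11,x0-14:x0+14] for i in(a,b)]
    f=lambda i:(np.clip(90-i,0,40)*np.arange(28)).sum()/np.clip(90-i,0,40).sum()
    print(n,f(A),f(B))
E
```

```text
scene [262 164  13  33 336] [268.42857143 179.41071429]
side [278 158  14  36 438] [284.49315068 175.01826484]
handle [615.86040322 -49.2062222  137.94743894] 79.58632538714637 -25.454883896045054
13.85 [622.54580965  16.51888812 122.44209977] [-0.69543356 -0.37826784 -0.40279587]
scene only [615.80943928 -48.60782773 137.2       ] -25.080255186324347 79.28481352115735
scene 13.875113808801213 15.434833506763788
side 13.835209365150833 12.5293321299639
```

The handle is 2° (2.7 mm) short, so I return to contact and push that much more.

>>> arm_command --pt "-1 0 0.015 0 0" --pt "-1 0 0.015 0 0" --pt "-1 0 0.007 0 0" --pt "-1 0 0.003 0 0" --pt "-1 0 0.0015 0 0" --pt "-1 -0.0003 0.0012 0 0" --pt "-1 0 0 0 0" --pt "-1 0 0 0 0" --pt "-1 0 -0.01 0 0" --pt "-1 0 -0.015 0 0" --pt "-1 0 -0.015 0 0" --pt "-1 0 0 0 0"

```text
clock: 15.45
eef_pos: [622.2, 15.6, 122.4]
eef_rot: [3.142, 0.0, 0.002]
wrist_force: [-0.2, -0.4, -0.1]
finger_gap: 0.2
finger_force: 0.0
```

```bash
python3 m.py
```

```text
scene [261 164  13  32 338] [267.28106509 179.05029586]
side [279 158  14  36 439] [285.69476082 174.74031891]
handle [614.86792034 -51.46978887 137.74733811] 79.70136531853925 -27.231090065768093
15.55 [622.2451173   14.37133891 122.47544889] [0.15970922 0.43777607 1.14476876]
scene only [614.98928709 -50.89320038 137.2       ] -26.821814472004018 79.5474745973395
```

Pixels now match the start within about 0.2 px (about 0.2°). Next I lift clear and move away.

>>> arm_command --pt "-1 0 0 -0.03 0" --pt "-1 0 0 -0.04 0" --pt "-1 0 0 -0.04 0" --pt "-1 0 0 -0.03 0" --pt "-1 -0.03 0.03 0 0" --pt "-1 -0.03 0.03 0 0" --pt "-1 -0.03 0.03 0 0" --pt "-1 -0.03 0.03 0 0" --pt "-1 -0.03 0.03 0 0" --pt "-1 -0.03 0.03 0 0" --pt "-1 -0.03 0.03 0 0" --pt "-1 -0.03 0.03 0 0" --pt "-1 0 0 0 0" --pt "-1 0 0 0 0"

```text
clock: 17.3
eef_pos: [382.4, -225.8, 262.6]
eef_rot: [3.141, -0.0, -0.001]
wrist_force: [0.2, -0.4, -0.4]
finger_gap: 0.5
finger_force: 0.0
```

```bash
python3 m.py
```

```text
scene [261 164  14  32 330] [267.23636364 179.27878788]
side [279 158  14  36 437] [285.74599542 174.71853547]
handle [615.04040977 -51.6563759  137.46683737] 79.94016333732462 -27.293431153005304
17.4 [ 382.66604893 -225.31928498  262.40112999] [-0.18244926  0.14657283  0.13229203]
scene only [615.66613785 -50.8718769  137.2       ] -26.58986681700575 80.14254093352297
```

View pics/q.png

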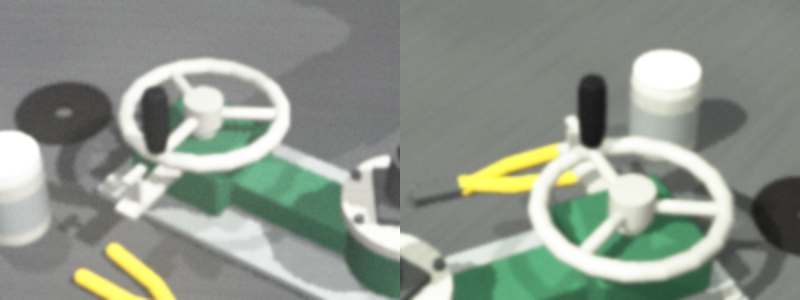

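The handle is back at the pointer, at about (155,120) in the left panel and (592,110) in the right. The arm is clear, and the can, pliers and disc have not moved.

```bash
python3 -c "
from cell import ticket
print(ticket.sign_off())"
```

```text
the job is handed in; nothing more can be done
None
```

I pushed the hand wheel through one full clockwise turn; the handle measures within about 0.2° of its start at the pointer, the arm is clear, and the job is handed in (robot clock about 17 s).

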